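# Brace the tight spares jar and unscrew its cap

## Robot

A 6-joint arm with a two-finger parallel gripper is mounted at the origin on the work surface. World frame = base frame: x ahead of the robot, y to its left, z up, the work surface at z = 0. Lengths are in mm, angles in rad, forces in N, time in s.
With the tool pointing down it reaches from about 300 to 775 mm from the base axis. Payload 14.6 kg.
Tool frame: the origin (TCP) lies at the very end of the fingers, on their centre line; the grasp point (between the pads) lies 19 mm behind it; z points along the fingers, y is the line along which they close (so a half turn about z gives the same grasp; the last joint's range is limited). The gripper opens to 94 mm and grips with 3 to 60 N. Pads are 16 mm wide; open, the fingers measure 119 mm over their backs; the gripper's body (75 mm by 177 mm) begins 78 mm behind the grasp point.
Start: joints at [-1.2, 0.3, 1.521, -0, 1.321, -0.067], TCP at [233.163, -498.121, 205.446] pointing down, gripper open.
Joint ranges: [-3.03, 3.03], [-0.79, 2.21], [0.23, 2.52], [-1.04, 4.18], [0, 3.07], [-2.55, 2.55]. Speed limits (rad/s): [2.22, 2.22, 2.57, 3.14, 3.14, 3.14].

## Interface

Orientations are given as [roll, pitch, yaw] about the fixed x, y, z axes, in that order (R = Rz(yaw) Ry(pitch) Rx(roll)).
In Python, from cell import manip gives the robot as it stands. The module is installed in compiled form; this text tells all that it offers.
- The arm moves only by the shell command python3 -m inch 'ROWS' [FORCE]. ROWS is JSON, a list of rows, each an object of numbers: "gripper": the opening, from 0 (shut) to 1 (fully open); "dx", "dy", "dz": the shift along the world's x, y, z in m; "wx", "wy", "wz": the turn, a rotation vector about the world's x, y, z in degrees. A call has exactly 5 rows; each row is the pose to reach, as a shift and turn from the pose commanded when the call began; what a row does not reach only later rows make up. A row lasts 1/12 s, in which the tool goes at most 41.7 mm and 7.16 degrees, less where a joint would pass 70% of its speed; a pose out of reach is approached as far as the arm can. A call with a gripper value outside its range is refused whole. The fingers move at their own pace and stop on an object; FORCE is the grip in N (left out, the last holds). Time passes only in rows, so rows that repeat a pose let the fingers close, or fill a call up. It gives the time, the measured TCP pose, the force, the opening and the grip force at its end, in the units of the state.
- manip.read_state(): the state, without advancing time (a new reading comes with each control period).
- manip.camera(name): name is "side" or "top" or "wrist"; returns the picture (400x640x3 uint8, blue, green, red); there is no depth.
- manip.camera_info(name): a dict with "camera_matrix" (3x3 intrinsics, pixels), "D" ([k1, k2, p1, p2, k3] as OpenCV has them; the pictures are not rectified), "R" (3x3) and "t" (3): a world point X has camera coordinates R X + t; the wrist camera has in their place "tool_from_camera" (4x4, takes a point from camera to tool coordinates, whose origin is the TCP and whose axes are the flange's). Camera axes: x right, y down, z forward; pixel columns grow to the right and rows downward; lengths in mm; the calibration is good to about 2 mm. A picture is of the moment at which its call begins: read the wrist's pose just before it. camera_info takes no time and is no camera call.
- manip.sign_off(): hands the job in; it is judged then, once.
The state is a dict: "clock": time; "joints": joint angles; "qd": joint speeds; "effort": joint torques, N m; "eef_pos": TCP position; "eef_rot": TCP orientation; "wrist_force": force on the tool from outside, world axes, zero at the start; "moment": the same for the moment, N m; "finger_gap": finger opening in mm; "finger_force": force on a finger pad.
Only numpy, scipy, OpenCV 4.12 (cv2) and the standard library are available. Lean on these libraries where they do the work, as an engineer would, in place of code of your own. Each camera call takes 0.05 s, during which the arm holds its last target. There are 200 camera calls.

## Task

Open the jar of pump spares for a colleague: stand it fully home in the fork-shaped bracing block, so that it cannot spin, and unscrew its tight red cap anticlockwise, stopping as soon as the thread lets go, a little under a quarter turn. Pinch the brittle cap gently, with no more than about 40 N, leave the other things on the bench alone and do not tip the jar over. Finish while holding the cap level and still about 3 cm clear above the mouth of the jar, which stays in the block; do not put the cap down or let go.

Things in the scene. Friction and masses are not known exactly. Their poses are not given: they have to be found in the camera images.
- jar: Clear square jar with coloured rollers inside, 62 x 62 mm, body 66 mm tall, then a round neck 39 mm wide, with three lugs 50 mm across, whose rim is 98.5 mm above the base; loose, about 0.45 kg. Origin: centre of its underside, z up, x and y square to its sides (all four sides alike).
- cap: Round red ribbed screw cap, white disc on top, 58 mm across, 24 mm tall, 0.04 kg, on the jar. Origin: centre of its lower rim, z up. While on the jar this is 78 mm above the jar's base, 12 mm above its shoulder. Turns only against about 0.6 N m: unbraced, the jar turns along with it. The jar can be carried by the tight cap (1.5 mm of vertical play).
- thread (a joint): How far the cap has been unscrewed relative to the jar, rad, 0 = tight, growing anticlockwise seen from above. The thread holds the cap down until about 1.15; from 1.2 on the cap lifts straight off. The end stop is at 1.98.
- mouth (a point): Centre of the jar's rim, 98.5 mm above the jar's base. When the cap is on, its lower rim is 20.5 mm below this point.
- brace: Aluminium fork-shaped block fixed to the bench, 40 mm tall: two cheeks 66 mm apart inside (jar 62) along its x axis, 94 mm wide outside, back wall face at x = +33 mm; open above and towards -x, where the entry flares to about 110 mm, 88 mm before the origin. No floor: the jar stands on the bench. Origin: on the bench where the jar's centre stands when home. x: the way in.
- adapter: Bystander: black power adapter 62 x 46 x 34 mm with a stub plug, origin at the centre of its underside.
- vial: Bystander: amber bottle with white cap, 40 mm across and 70 mm tall, origin at the centre of its underside.
- pumphead: Bystander: black pump head 56 x 50 mm, 48 mm tall, with a steel disc on top, origin at the centre of its underside.

How it is judged (in metres and radians):
On the way, in this order (a step that is already met when the one before it is completed fails the run):
1. the jar stands home in the bracing block, cap still tight (x of jar in the frame of brace between -0.012 and 0.006 m and y of jar in the frame of brace between -0.006 and 0.006 m and height (world z) of jar below 0.004 m and angle between jar's own z axis and vertical below 0.08 rad and value of joint thread below 0.3 rad), for 0.2 s.
2. the cap is unscrewed until the thread lets go, the jar staying home (value of joint thread above 1.1 rad and x of jar in the frame of brace between -0.012 and 0.006 m and y of jar in the frame of brace between -0.006 and 0.006 m and height (world z) of jar below 0.006 m), for 0.1 s.
At the end, for the whole second after the job is handed in: The jar stands upright on the bench, home in the block (within 12 mm along it, 6 mm across), the thread undone, and the gripper holds the cap still, level within 0.2 rad, its lower rim 12 to 55 mm above the jar's mouth and within 20 mm of being centred over it, touching nothing but the fingers (x of jar in the frame of brace between -0.012 and 0.006 m and y of jar in the frame of brace between -0.006 and 0.006 m and height (world z) of jar below 0.004 m and angle between jar's own z axis and vertical below 0.08 rad and value of joint thread above 1.1 rad and z of cap in the frame of mouth between 0.012 and 0.055 m and horizontal distance between cap and mouth below 0.02 m and angle between cap's own z axis and vertical below 0.2 rad and linear speed of cap below 0.02 m/s and contact force between the fingers and cap above 2 N and contact force between each of cap, the fingers and jar below 0.1 N); the arm keeps its last pose, push and grip.
It fails at once if the cap is squeezed hard (both fingers' contact forces added) (contact force between the fingers and cap above 120 N).
It fails at once if the cap is turned on long after the thread has let go (value of joint thread above 1.8 rad).
It fails at once if the jar is tipped (angle between jar's own z axis and vertical above 0.4 rad).
It fails at once if a bystander is disturbed (distance of any of adapter, vial, pumphead from where it was at the start of the episode above 0.02 m).
It also fails if it takes over 42 s, if anything falls off the work surface, if the arm or the gripper's body presses on something with over 40 N, if the wrist force passes 120 N, or if a joint passes its speed limit or range.

## Working session

There is one attempt and no reset: what is moved stays moved. The work goes in short steps, Python scripts to look and compute and a shell command to move; the robot and the scene stay as the last step left them, time stands still between calls to the robot, and variables do not carry over. Pictures are saved under pics/ and viewed, at most 10 in all, crops included, and the job is handed in when it is done.

```bash
mkdir -p pics
python3 - <<'E'
from cell import manip
import cv2
s=manip.read_state(); print({k:s[k] for k in('clock','eef_pos','eef_rot','finger_gap')})
a=manip.camera('top');b=manip.camera('side')
cv2.imwrite('pics/top.png',a);cv2.imwrite('pics/side.png',b)
for n in('top','side','wrist'):print(n,manip.camera_info(n))
E
```

```text
{'clock': 0.0, 'eef_pos': array([ 233.06996145, -497.88225186,  204.8780161 ]), 'eef_rot': array([-3.14040988e+00, -9.41910351e-05,  4.37782356e-01]), 'finger_gap': 93.82532461639914}
top {'camera_matrix': array([[368.84006969,   0.        , 326.58485735],
       [  0.        , 368.84006969, 201.36519554],
       [  0.        ,   0.        ,   1.        ]]), 'D': array([-0.0440209,  0.       ,  0.       ,  0.       ,  0.       ]), 'R': array([[ 1.59600145e-02, -9.99872570e-01, -3.50158602e-04],
       [-9.90481145e-01, -1.57622202e-02, -1.36743023e-01],
       [ 1.36720079e-01,  2.52924612e-03, -9.90606493e-01]]), 't': array([ 41.94241502, 620.26212054, 665.0565491 ])}
side {'camera_matrix': array([[383.13335046,   0.        , 322.95567691],
       [  0.        , 383.13335046, 198.12489344],
       [  0.        ,   0.        ,   1.        ]]), 'D': array([0.01491496, 0.        , 0.        , 0.        , 0.        ]), 'R': array([[-0.75634121, -0.6541445 , -0.00655238],
       [-0.46594433,  0.5457151 , -0.69648469],
       [ 0.45917736, -0.52372703, -0.71754174]]), 't': array([519.59890842, 316.62506302, 548.81686074])}
wrist {'camera_matrix': array([[313.53060127,   0.        , 320.11065706],
       [  0.        , 313.53060127, 197.27961236],
       [  0.        ,   0.        ,   1.        ]]), 'D': array([-0.03652532,  0.        ,  0.        ,  0.        ,  0.        ]), 'tool_from_camera': array([[-6.89072612e-04, -9.71520843e-01, -2.36953112e-01,
         6.80696768e+01],
       [ 9.99999259e-01, -9.07300649e-04,  8.11930211e-04,
         7.75910636e-01],
       [-1.00379483e-03, -2.36952377e-01,  9.71520748e-01,
        -1.79321027e+02],
       [ 0.00000000e+00,  0.00000000e+00,  0.00000000e+00,
         1.00000000e+00]])}
```

View pics/top.png

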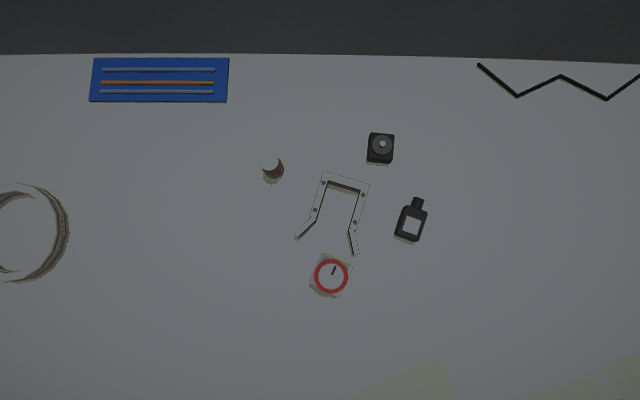

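View pics/side.png

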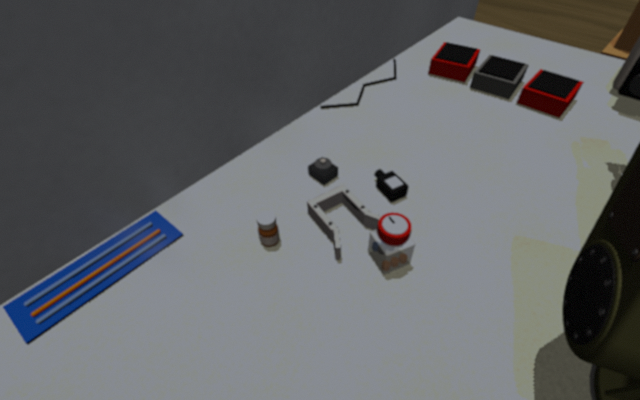

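The top view shows the jar and cap at (331,276), just before the open entry of the fork. The fork's back corners are near (323,173) and (369,186). The adapter is at (411,220), the pump head at (380,147) and the vial at (271,165). The side view agrees. I'll enlarge the fork and jar.

```bash
cat > h.py <<'E'
import numpy as np, cv2
from cell import manip
from scipy.spatial.transform import Rotation as Ro
def ray(name,px,z,s=None):
    i=manip.camera_info(name); K,D=i['camera_matrix'],i['D']
    p=cv2.undistortPoints(np.array(px,float).reshape(-1,1,2),K,D).reshape(-1,2)
    d=np.c_[p,np.ones(len(p))]
    if name=='wrist':
        T=i['tool_from_camera']; Rt=Ro.from_euler('xyz',s['eef_rot']).as_matrix()
        R=Rt@T[:3,:3]; o=Rt@T[:3,3]+s['eef_pos']
    else: R=i['R'].T; o=-R@i['t']
    d=d@R.T
    return o+d*((np.array(z)-o[2])/d[:,2])[:,None]
def redmask(im):
    h=cv2.cvtColor(im,cv2.COLOR_BGR2HSV)
    return ((h[...,1]>130)&(h[...,2]>80)&((h[...,0]<8)|(h[...,0]>172))).astype(np.uint8)
E
python3 - <<'E'
from h import *
a=cv2.imread('pics/top.png'); m=redmask(a)
y,x=np.nonzero(m);print(len(x),x.min(),x.max(),y.min(),y.max())
e=cv2.fitEllipse(cv2.convexHull(np.c_[x,y].astype(np.int32)));print(e,ray('top',[e[0]],102))
c=cv2.resize(a[160:310,270:430],None,fx=4.9,fy=4,interpolation=cv2.INTER_CUBIC)
c=cv2.resize(a[160:305,280:440],None,fx=4,fy=4,interpolation=cv2.INTER_CUBIC)
cv2.imwrite('pics/c1.png',c)
E
```

```text
332 314 347 259 292
((330.5173034667969, 275.8272399902344), (33.3277473449707, 33.626251220703125), 154.6466522216797) [[482.79205375  42.88714425 102.        ]]
```

View pics/c1.png

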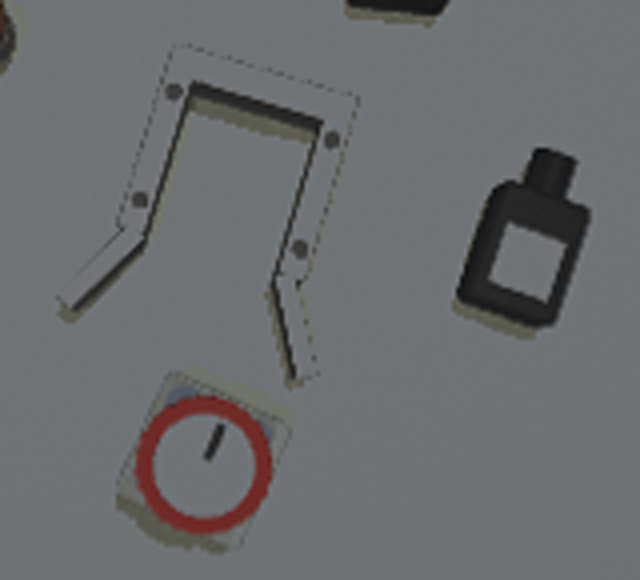

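The crop shows the fork's inner top edges: back corners at (191,82) and (322,122), cheek fronts at (146,238) and (274,282). The jar's shoulder corners are near (172,372) and (290,428), and the cap's pointer is visible at (215,440).

Run:
```python
from h import *
f=lambda L:(np.array(L)+.5)/4-.5+[280,160]
b=ray('top',f([(191,82),(322,122),(146,238),(274,282),(174,43),(358,97)]),40)
print(b.round(1)); print('w',np.linalg.norm(b[0]-b[1]),np.linalg.norm(b[2]-b[3]),np.linalg.norm(b[4]-b[5]))
back=(b[0]+b[1])/2; v=(b[0]-b[1])[:2]; v2=(b[2]-b[3])[:2];v3=(b[4]-b[5])[:2]
for q in(v,v2,v3,b[0,:2]-b[2,:2],b[1,:2]-b[3,:2]):print(np.degrees(np.arctan2(q[1],q[0])))
yaw=np.arctan2(v3[1],v3[0])-np.pi/2
x=np.array([np.cos(yaw),np.sin(yaw)]); o=back[:2]-33*x; print('origin',o,np.degrees(yaw))
j=ray('top',f([(172,372),(290,428),(240,552)]),66); print(j.round(1),np.linalg.norm(j[0]-j[1]))
q=j[0]-j[1];print('jaryaw',np.degrees(np.arctan2(q[1],q[0]))-90)
q=j[1]-j[2];print('jaryaw',np.degrees(np.arctan2(q[1],q[0])))
h=ray('top',[[380,138],[380,148],[412,222],[272,165]],[40,48,34,60]);print(h.round(0))
c=np.array([482.8,42.9]);d=c-o;print('jar in brace',d@x,d@[-x[1],x[0]])
```

```text
[[661.5  51.   40. ]
 [642.9 -12.7  40. ]
 [585.3  71.3  40. ]
 [565.2   9.9  40. ]
 [680.7  59.5  40. ]
 [655.4 -30.1  40. ]]
w 66.34104768350088 64.59178585318392 93.17680683678527
73.65791823708105
71.9070347848016
74.24391263664648
-14.928253745731352
-16.22303479401851
origin [620.43103458  28.08927582] -15.75608736335351
[[521.9  57.5  66. ]
 [497.6   3.6  66. ]
 [442.2  25.6  66. ]] 59.16185847578913
jaryaw -24.307820839372624
jaryaw -21.681425215363955
[[ 748.  -52.   40.]
 [ 725.  -50.   48.]
 [ 583. -114.   34.]
 [ 685.  157.   60.]]
jar in brace -136.48148412454998 -23.118471436539167
```

```bash
python3 -m inch '[{"gripper":1,"dx":0.017,"dy":0.036,"wz":-3.2},{"gripper":1,"dx":0.033,"dy":0.072,"wz":-6.4},{"gripper":1,"dx":0.05,"dy":0.108,"wz":-9.6},{"gripper":1,"dx":0.066,"dy":0.144,"wz":-12.8},{"gripper":1,"dx":0.083,"dy":0.18,"wz":-16}]' 38
python3 -m inch '[{"gripper":1,"dx":0.017,"dy":0.036,"wz":-3.2},{"gripper":1,"dx":0.033,"dy":0.072,"wz":-6.4},{"gripper":1,"dx":0.05,"dy":0.108,"wz":-9.6},{"gripper":1,"dx":0.066,"dy":0.144,"wz":-12.8},{"gripper":1,"dx":0.083,"dy":0.18,"wz":-16}]'
python3 -m inch '[{"gripper":1,"dx":0.02,"dy":0.036,"wz":-3.2},{"gripper":1,"dx":0.04,"dy":0.082,"wz":-6.4},{"gripper":1,"dx":0.06,"dy":0.128,"wz":-9.6},{"gripper":1,"dx":0.075,"dy":0.165,"wz":-12.8},{"gripper":1,"dx":0.083,"dy":0.181,"wz":-16}]'
python3 -m inch '[{"gripper":1},{"gripper":1},{"gripper":1},{"gripper":1},{"gripper":1}]'
python3 - <<'E'
from h import *
s=manip.read_state(); a=manip.camera('wrist'); cv2.imwrite('pics/w1.png',a); print(s['clock'],s['eef_pos'],s['eef_rot'])
np.savez('w1.npz',eef_pos=s['eef_pos'],eef_rot=s['eef_rot'])
m=redmask(a);y,x=np.nonzero(m);e=cv2.fitEllipse(cv2.convexHull(np.c_[x,y].astype(np.int32)));print(e,ray('wrist',[e[0]],102,s))
E
```

```text
0.1 [ 233.09331259 -497.88966523  204.94088751] [-3.14053554e+00 -7.94612614e-05  4.37848936e-01]
((585.8096923828125, 93.13580322265625), (133.783203125, 177.38771057128906), 4.314673900604248) [[ 417.9921897  -671.62530614  102.        ]]validation failed for argument at $[0]...
validation failed for argument at $[0]...
validation failed for argument at $[0]...
validation failed for argument at $[0]...
```

View pics/w1.png

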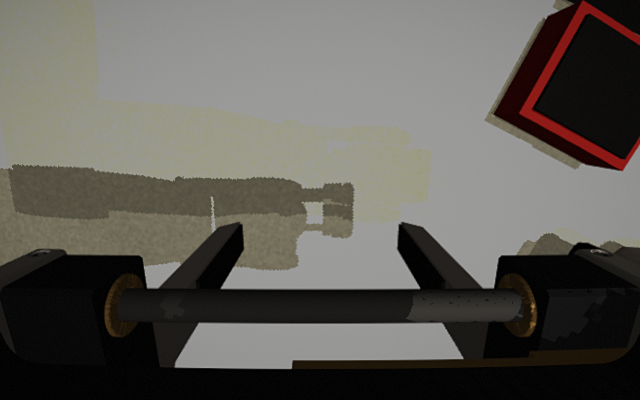

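The moves were refused, so the arm is still at the start: the picture shows only bench, the fingers and a red bin at (590,90). Probably every row needs all its fields.

```bash
python3 -m inch '[{"gripper":1,"dx":0.017,"dy":0.036,"dz":0,"wx":0,"wy":0,"wz":-3.2},{"gripper":1,"dx":0.033,"dy":0.072,"dz":0,"wx":0,"wy":0,"wz":-6.4},{"gripper":1,"dx":0.05,"dy":0.108,"dz":0,"wx":0,"wy":0,"wz":-9.6},{"gripper":1,"dx":0.066,"dy":0.144,"dz":0,"wx":0,"wy":0,"wz":-12.8},{"gripper":1,"dx":0.083,"dy":0.18,"dz":0,"wx":0,"wy":0,"wz":-16}]' 38
```

```text
clock: 0.57
eef_pos: [316.3, -316.3, 205.3]
eef_rot: [-3.141, 0.0, 0.155]
wrist_force: [1.3, -0.4, 0.5]
finger_gap: 94.1
finger_force: 0.0
```

```bash
python3 -m inch '[{"gripper":1,"dx":0.017,"dy":0.036,"dz":0,"wx":0,"wy":0,"wz":-3.2},{"gripper":1,"dx":0.033,"dy":0.072,"dz":0,"wx":0,"wy":0,"wz":-6.4},{"gripper":1,"dx":0.05,"dy":0.108,"dz":0,"wx":0,"wy":0,"wz":-9.6},{"gripper":1,"dx":0.066,"dy":0.144,"dz":0,"wx":0,"wy":0,"wz":-12.8},{"gripper":1,"dx":0.083,"dy":0.18,"dz":0,"wx":0,"wy":0,"wz":-16}]'
python3 -m inch '[{"gripper":1,"dx":0.017,"dy":0.036,"dz":0,"wx":0,"wy":0,"wz":-3.2},{"gripper":1,"dx":0.035,"dy":0.076,"dz":0,"wx":0,"wy":0,"wz":-6.4},{"gripper":1,"dx":0.053,"dy":0.115,"dz":0,"wx":0,"wy":0,"wz":-9.6},{"gripper":1,"dx":0.071,"dy":0.153,"dz":0,"wx":0,"wy":0,"wz":-12.8},{"gripper":1,"dx":0.083,"dy":0.181,"dz":0,"wx":0,"wy":0,"wz":-16}]'
python3 -m inch '[{"gripper":1,"dx":0,"dy":0,"dz":0,"wx":0,"wy":0,"wz":0},{"gripper":1,"dx":0,"dy":0,"dz":0,"wx":0,"wy":0,"wz":0},{"gripper":1,"dx":0,"dy":0,"dz":0,"wx":0,"wy":0,"wz":0},{"gripper":1,"dx":0,"dy":0,"dz":0,"wx":0,"wy":0,"wz":0},{"gripper":1,"dx":0,"dy":0,"dz":0,"wx":0,"wy":0,"wz":0}]'
python3 - <<'E'
from h import *
s=manip.read_state(); a=manip.camera('wrist'); cv2.imwrite('pics/w2.png',a); print(s['clock'],s['eef_pos'],s['eef_rot'])
np.savez('w2.npz',eef_pos=s['eef_pos'],eef_rot=s['eef_rot'])
m=redmask(a);y,x=np.nonzero(m);e=cv2.fitEllipse(cv2.convexHull(np.c_[x,y].astype(np.int32)));print(e,ray('wrist',[e[0]],102,s))
E
```

```text
clock: 0.98
eef_pos: [399.4, -136.2, 205.5]
eef_rot: [3.141, -0.0, -0.124]
wrist_force: [0.7, 0.2, 0.1]
finger_gap: 94.1
finger_force: 0.0
clock: 1.4
eef_pos: [482.7, 45.6, 205.4]
eef_rot: [-3.141, 0.0, -0.402]
wrist_force: [0.2, -1.0, -0.5]
finger_gap: 94.0
finger_force: 0.0
clock: 1.82
eef_pos: [481.9, 41.8, 205.6]
eef_rot: [-3.142, -0.0, -0.401]
wrist_force: [-0.3, 0.4, 1.0]
finger_gap: 93.8
finger_force: 0.0
1.8167 [481.94967479  41.83885772 205.57857462] [-3.14157742e+00 -1.86088623e-04 -4.01167510e-01]
((318.0765380859375, 194.6860809326172), (61.36650848388672, 62.34083938598633), 95.18792724609375) [[484.61687269  41.78652556 102.        ]]
```

View pics/w2.png

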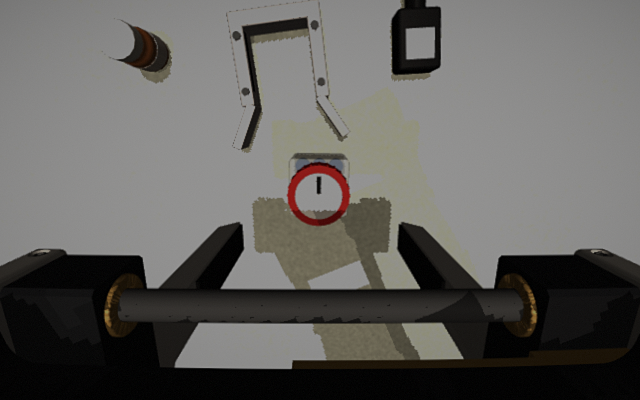

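The cap is centred at (318,195), right between the fingers, and the jar's shoulder back edge is level at row 155, so the gripper is aligned with the jar. The fork occupies (228-345, 0-150). I'll crop it for a second measurement.

Run:
```python
import cv2
a=cv2.imread('pics/w2.png')[0:150,215:365]
cv2.imwrite('pics/c2.png',cv2.resize(cv2.convertScaleAbs(a,alpha=1.5),None,fx=4,fy=4,interpolation=cv2.INTER_CUBIC))
```

```text
(no output)
```

View pics/c2.png

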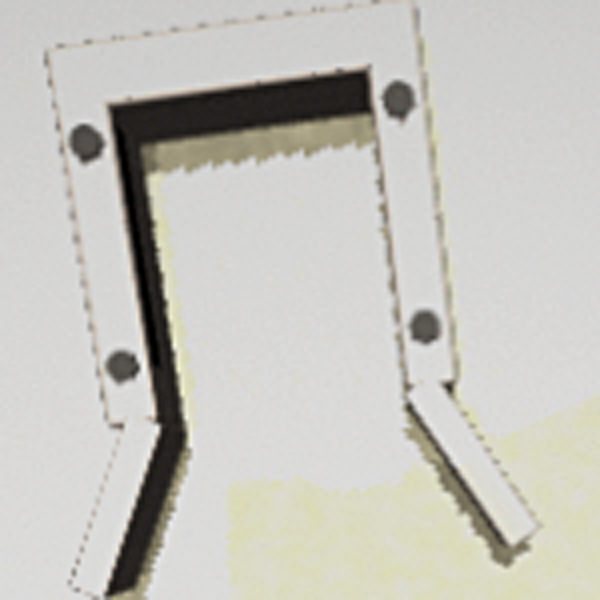

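Inner top corners in the crop are at (108,104), (370,68), (160,424) and (404,388), and the outer back corners at (47,48) and (414,2).

Run:
```python
from h import *
s=np.load('w2.npz')
f=lambda L:(np.array(L)+.5)/4-.5+[215,0]
b=ray('wrist',f([(108,104),(370,68),(160,424),(404,388),(47,48),(414,2)]),40,s)
print(b.round(1)); print('w',np.linalg.norm(b[0]-b[1]),np.linalg.norm(b[2]-b[3]),np.linalg.norm(b[4]-b[5]))
A=[]
for q,o in((b[0]-b[1],90),(b[2]-b[3],90),(b[4]-b[5],90),(b[0]-b[2],0),(b[1]-b[3],0)):A.append(np.degrees(np.arctan2(q[1],q[0]))-o)
print(np.round(A,1)); yaw=np.radians(np.mean(A))
x=np.array([np.cos(yaw),np.sin(yaw)]); o=((b[0]+b[1])/2)[:2]-33*x; print('origin',o,np.degrees(yaw))
m=(b[:4].mean(0))[:2]-o; print('mid of inner corners in brace y',m@[-x[1],x[0]])
d=np.array([484.6,41.8])-o;print('jar in brace',d@x,d@[-x[1],x[0]])
```

```text
[[663.2  50.   40. ]
 [644.6 -14.2  40. ]
 [587.1  71.6  40. ]
 [570.    8.5  40. ]
 [681.1  58.4  40. ]
 [654.3 -30.3  40. ]]
w 66.80269325463651 65.40577210250606 92.67941458668452
[-16.1 -15.1 -16.8 -15.9 -16.9]
origin [622.19367331  27.06917142] -16.156614025183327
mid of inner corners in brace y 0.15616301363037122
jar in brace -136.2584231088405 -24.138317649639482
```

```bash
python3 -m inch '[{"gripper":1,"dx":0.001,"dy":0,"dz":-0.02,"wx":0,"wy":0,"wz":0},{"gripper":1,"dx":0.002,"dy":0,"dz":-0.05,"wx":0,"wy":0,"wz":0},{"gripper":1,"dx":0.002,"dy":0,"dz":-0.075,"wx":0,"wy":0,"wz":0},{"gripper":1,"dx":0.002,"dy":0,"dz":-0.095,"wx":0,"wy":0,"wz":0},{"gripper":1,"dx":0.002,"dy":0,"dz":-0.11,"wx":0,"wy":0,"wz":0}]'
python3 -m inch '[{"gripper":1,"dx":0,"dy":0,"dz":-0.01,"wx":0,"wy":0,"wz":0},{"gripper":1,"dx":0,"dy":0,"dz":-0.018,"wx":0,"wy":0,"wz":0},{"gripper":1,"dx":0,"dy":0,"dz":-0.024,"wx":0,"wy":0,"wz":0},{"gripper":1,"dx":0,"dy":0,"dz":-0.024,"wx":0,"wy":0,"wz":0},{"gripper":1,"dx":0,"dy":0,"dz":-0.024,"wx":0,"wy":0,"wz":0}]'
python3 -m inch '[{"gripper":0.7,"dx":0,"dy":0,"dz":0,"wx":0,"wy":0,"wz":0},{"gripper":0.6,"dx":0,"dy":0,"dz":0,"wx":0,"wy":0,"wz":0},{"gripper":0.5,"dx":0,"dy":0,"dz":0,"wx":0,"wy":0,"wz":0},{"gripper":0.4,"dx":0,"dy":0,"dz":0,"wx":0,"wy":0,"wz":0},{"gripper":0.4,"dx":0,"dy":0,"dz":0,"wx":0,"wy":0,"wz":0}]' 20
python3 -m inch '[{"gripper":0,"dx":0,"dy":0,"dz":0,"wx":0,"wy":0,"wz":0},{"gripper":0,"dx":0,"dy":0,"dz":0,"wx":0,"wy":0,"wz":0},{"gripper":0,"dx":0,"dy":0,"dz":0,"wx":0,"wy":0,"wz":0},{"gripper":0,"dx":0,"dy":0,"dz":0,"wx":0,"wy":0,"wz":0},{"gripper":0,"dx":0,"dy":0,"dz":0,"wx":0,"wy":0,"wz":0}]' 38
```

```text
clock: 2.28
eef_pos: [483.5, 42.2, 93.8]
eef_rot: [3.141, 0.001, -0.401]
wrist_force: [0.2, -0.0, 0.8]
finger_gap: 94.4
finger_force: 0.0
clock: 2.7
eef_pos: [484.4, 42.8, 71.9]
eef_rot: [-3.141, -0.001, -0.4]
wrist_force: [0.5, 0.4, 0.6]
finger_gap: 94.0
finger_force: 0.0
clock: 3.12
eef_pos: [484.2, 42.9, 71.6]
eef_rot: [-3.141, -0.0, -0.4]
wrist_force: [-0.1, 0.6, -0.1]
finger_gap: 64.1
finger_force: 0.0
clock: 3.53
eef_pos: [484.2, 42.9, 71.5]
eef_rot: [-3.142, -0.0, -0.4]
wrist_force: [-0.3, -0.5, 2.3]
finger_gap: 57.6
finger_force: 38.0
```

```bash
python3 -m inch '[{"gripper":0,"dx":0,"dy":0,"dz":0.003,"wx":0,"wy":0,"wz":0},{"gripper":0,"dx":0,"dy":0,"dz":0.006,"wx":0,"wy":0,"wz":0},{"gripper":0,"dx":0,"dy":0,"dz":0.008,"wx":0,"wy":0,"wz":0},{"gripper":0,"dx":0.002,"dy":0.004,"dz":0.008,"wx":0,"wy":0,"wz":1.5},{"gripper":0,"dx":0.005,"dy":0.008,"dz":0.008,"wx":0,"wy":0,"wz":3}]'
python3 -m inch '[{"gripper":0,"dx":0.003,"dy":0.005,"dz":0,"wx":0,"wy":0,"wz":2},{"gripper":0,"dx":0.006,"dy":0.01,"dz":0,"wx":0,"wy":0,"wz":4},{"gripper":0,"dx":0.0075,"dy":0.0125,"dz":0,"wx":0,"wy":0,"wz":4},{"gripper":0,"dx":0.0075,"dy":0.0125,"dz":0,"wx":0,"wy":0,"wz":4},{"gripper":0,"dx":0.0075,"dy":0.0125,"dz":0,"wx":0,"wy":0,"wz":4}]'
python3 - <<'E'
from h import *
s=manip.read_state(); a=manip.camera('wrist'); b=manip.camera('side')
c=cv2.resize(b[190:290,330:450],(480,400),interpolation=cv2.INTER_CUBIC)
cv2.imwrite('pics/v3.png',np.vstack([cv2.resize(a[0:280,150:500],(600,480))[:, :][:380],cv2.resize(cv2.copyMakeBorder(b[200:290,310:450],0,0,0,0,0),(600,220))]))
print(s['eef_pos'],s['eef_rot'],s['wrist_force'],s['moment'],s['finger_gap'],s['finger_force'])
E
```

```text
clock: 3.95
eef_pos: [489.2, 51.1, 79.4]
eef_rot: [3.142, 0.0, -0.345]
wrist_force: [0.3, -0.2, -4.7]
finger_gap: 57.6
finger_force: 38.0
clock: 4.37
eef_pos: [496.6, 63.6, 79.2]
eef_rot: [3.141, 0.0, -0.278]
wrist_force: [-0.1, -0.2, -5.7]
finger_gap: 57.7
finger_force: 38.0
[496.57817074  63.55967023  79.21332456] [ 3.14141272e+00  4.28171288e-04 -2.77680074e-01] [-0.10129712 -0.15637237 -5.72731114] [ 0.0157095   0.06728279 -0.0144972 ] 57.69164099741542 37.998674414120615
```

View pics/v3.png

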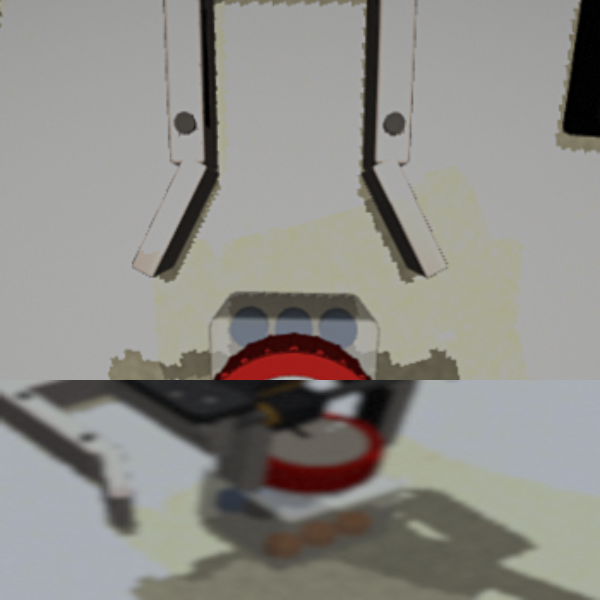

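Hanging on the cap (5.7 N), the jar points squarely into the slot: cheeks at x≈215 and 366, jar at 212–378, about 1 mm to the right.

```bash
python3 -m inch '[{"gripper":0,"dx":0.012,"dy":-0.0025,"dz":-0.001,"wx":0,"wy":0,"wz":0},{"gripper":0,"dx":0.026,"dy":-0.0065,"dz":-0.002,"wx":0,"wy":0,"wz":0},{"gripper":0,"dx":0.04,"dy":-0.0105,"dz":-0.003,"wx":0,"wy":0,"wz":0},{"gripper":0,"dx":0.054,"dy":-0.0145,"dz":-0.003,"wx":0,"wy":0,"wz":0},{"gripper":0,"dx":0.0676,"dy":-0.0183,"dz":-0.003,"wx":0,"wy":0,"wz":0}]'
python3 -m inch '[{"gripper":0,"dx":0.0056,"dy":-0.0016,"dz":0,"wx":0,"wy":0,"wz":0},{"gripper":0,"dx":0.0112,"dy":-0.0032,"dz":0,"wx":0,"wy":0,"wz":0},{"gripper":0,"dx":0.0168,"dy":-0.0048,"dz":0,"wx":0,"wy":0,"wz":0},{"gripper":0,"dx":0.0224,"dy":-0.0064,"dz":0,"wx":0,"wy":0,"wz":0},{"gripper":0,"dx":0.0279,"dy":-0.008,"dz":0,"wx":0,"wy":0,"wz":0}]'
```

```text
clock: 4.88
eef_pos: [564.8, 44.6, 76.3]
eef_rot: [3.141, 0.0, -0.278]
wrist_force: [-0.2, 0.0, -5.2]
finger_gap: 57.9
finger_force: 38.0
clock: 5.3
eef_pos: [592.4, 37.0, 76.5]
eef_rot: [-3.142, 0.0, -0.278]
wrist_force: [-0.1, 0.6, -4.6]
finger_gap: 57.6
finger_force: 38.0
```

```bash
python3 -m inch '[{"gripper":0,"dx":0.0056,"dy":-0.0016,"dz":0,"wx":0,"wy":0,"wz":0},{"gripper":0,"dx":0.0112,"dy":-0.0032,"dz":0,"wx":0,"wy":0,"wz":0},{"gripper":0,"dx":0.0168,"dy":-0.0048,"dz":0,"wx":0,"wy":0,"wz":0},{"gripper":0,"dx":0.0224,"dy":-0.0064,"dz":0,"wx":0,"wy":0,"wz":0},{"gripper":0,"dx":0.0269,"dy":-0.0077,"dz":0,"wx":0,"wy":0,"wz":0}]'
python3 -m inch '[{"gripper":0,"dx":0.001,"dy":-0.0003,"dz":0,"wx":0,"wy":0,"wz":0},{"gripper":0,"dx":0.002,"dy":-0.0006,"dz":0,"wx":0,"wy":0,"wz":0},{"gripper":0,"dx":0.003,"dy":-0.0009,"dz":0,"wx":0,"wy":0,"wz":0},{"gripper":0,"dx":0.003,"dy":-0.0009,"dz":0,"wx":0,"wy":0,"wz":0},{"gripper":0,"dx":0.003,"dy":-0.0009,"dz":0,"wx":0,"wy":0,"wz":0}]'
```

```text
clock: 5.72
eef_pos: [619.6, 29.2, 76.4]
eef_rot: [3.142, 0.0, -0.278]
wrist_force: [-0.3, 0.4, -5.3]
finger_gap: 57.6
finger_force: 38.0
clock: 6.13
eef_pos: [622.0, 28.5, 76.5]
eef_rot: [-3.142, 0.0, -0.278]
wrist_force: [0.5, -0.1, -4.9]
finger_gap: 57.7
finger_force: 38.0
```

```bash
python3 -m inch '[{"gripper":0,"dx":0,"dy":0,"dz":-0.001,"wx":0,"wy":0,"wz":0},{"gripper":0,"dx":0,"dy":0,"dz":-0.0025,"wx":0,"wy":0,"wz":0},{"gripper":0,"dx":0,"dy":0,"dz":-0.004,"wx":0,"wy":0,"wz":0},{"gripper":0,"dx":0,"dy":0,"dz":-0.0045,"wx":0,"wy":0,"wz":0},{"gripper":0,"dx":0,"dy":0,"dz":-0.0045,"wx":0,"wy":0,"wz":0}]'
python3 - <<'E'
from h import *
s=manip.read_state(); a=manip.camera('wrist'); b=manip.camera('side'); t=manip.camera('top')
f=lambda i,r,w,h:cv2.resize(i[r[0]:r[1],r[2]:r[3]],(w,h),interpolation=cv2.INTER_CUBIC)
v=np.vstack([f(a,(60,240,200,440),640,480)[:360],np.hstack([f(b,(170,260,290,410),320,240),f(t,(150,240,280,400),320,240)])])
cv2.imwrite('pics/v4.png',v)
print(s['eef_pos'],s['wrist_force'],s['moment'])
E
```

```text
clock: 6.55
eef_pos: [622.2, 28.5, 72.2]
eef_rot: [-3.141, -0.001, -0.278]
wrist_force: [1.1, -0.9, -0.2]
finger_gap: 57.6
finger_force: 38.0
[622.21773487  28.50552156  72.17121162] [ 1.06155462 -0.87768376 -0.21115347] [0.06896185 0.01403036 0.01829502]
```

View pics/v4.png

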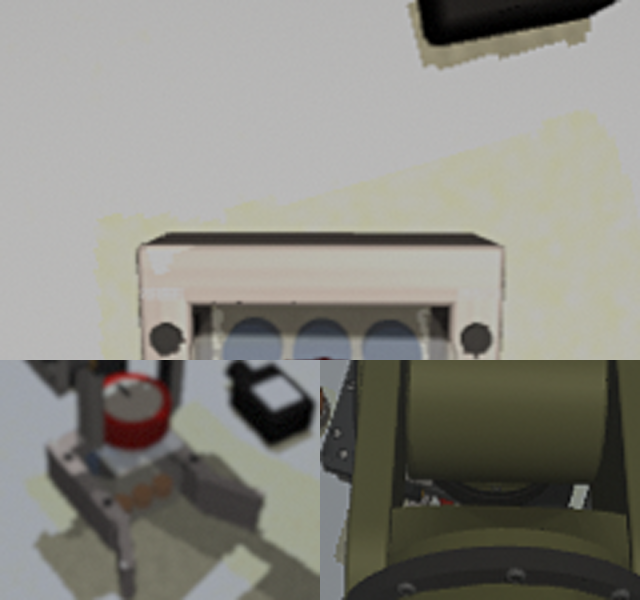

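The jar is standing between the cheeks, close to the back wall, with its weight off the gripper. Next I unscrew it.

```bash
python3 -m inch '[{"gripper":0,"dx":0,"dy":0,"dz":0,"wx":0,"wy":0,"wz":0},{"gripper":0,"dx":0,"dy":0,"dz":0,"wx":0,"wy":0,"wz":0},{"gripper":0,"dx":0,"dy":0,"dz":0,"wx":0,"wy":0,"wz":3},{"gripper":0,"dx":0,"dy":0,"dz":0,"wx":0,"wy":0,"wz":6},{"gripper":0,"dx":0,"dy":0,"dz":0,"wx":0,"wy":0,"wz":10}]'
python3 -c "
from cell import manip;s=manip.read_state();print(s['moment'],s['wrist_force'])"
python3 -m inch '[{"gripper":0,"dx":0,"dy":0,"dz":0,"wx":0,"wy":0,"wz":4},{"gripper":0,"dx":0,"dy":0,"dz":0,"wx":0,"wy":0,"wz":8},{"gripper":0,"dx":0,"dy":0,"dz":0,"wx":0,"wy":0,"wz":12},{"gripper":0,"dx":0,"dy":0,"dz":0,"wx":0,"wy":0,"wz":16},{"gripper":0,"dx":0,"dy":0,"dz":0,"wx":0,"wy":0,"wz":20}]'
python3 -c "
from cell import manip;s=manip.read_state();print(s['moment'],s['wrist_force'])"
```

```text
clock: 7.12
eef_pos: [622.0, 28.7, 72.0]
eef_rot: [-3.141, 0.0, -0.101]
wrist_force: [-1.4, 3.0, 0.9]
finger_gap: 57.8
finger_force: 38.0
[ 0.59631514  0.24411771 -0.6346248 ] [-1.36996764  2.99138116  0.85178193]
clock: 7.53
eef_pos: [622.0, 29.0, 72.0]
eef_rot: [-3.141, 0.0, 0.249]
wrist_force: [-2.0, 3.6, 0.5]
finger_gap: 57.5
finger_force: 38.0
[ 0.61912308  0.23298786 -0.60447533] [-2.01405418  3.61735124  0.48745239]
```

```bash
python3 -m inch '[{"gripper":0,"dx":0,"dy":0,"dz":0,"wx":0,"wy":0,"wz":5},{"gripper":0,"dx":0,"dy":0,"dz":0,"wx":0,"wy":0,"wz":10},{"gripper":0,"dx":0,"dy":0,"dz":0,"wx":0,"wy":0,"wz":15},{"gripper":0,"dx":0,"dy":0,"dz":0,"wx":0,"wy":0,"wz":20},{"gripper":0,"dx":0,"dy":0,"dz":0,"wx":0,"wy":0,"wz":25}]'
python3 -m inch '[{"gripper":0,"dx":0,"dy":0,"dz":0,"wx":0,"wy":0,"wz":4},{"gripper":0,"dx":0,"dy":0,"dz":0,"wx":0,"wy":0,"wz":8},{"gripper":0,"dx":0,"dy":0,"dz":0,"wx":0,"wy":0,"wz":12},{"gripper":0,"dx":0,"dy":0,"dz":0,"wx":0,"wy":0,"wz":16},{"gripper":0,"dx":0,"dy":0,"dz":0,"wx":0,"wy":0,"wz":20}]'
python3 - <<'E'
from h import *
s=manip.read_state(); b=manip.camera('side'); a=manip.camera('wrist')
print(s['moment'],s['wrist_force'])
f=lambda i,r,w,h:cv2.resize(i[r[0]:r[1],r[2]:r[3]],(w,h),interpolation=cv2.INTER_CUBIC)
cv2.imwrite('pics/v5.png',np.hstack([f(b,(160,260,290,410),480,400),f(a,(100,300,200,440),320,400)]))
E
```

```text
clock: 7.95
eef_pos: [621.9, 29.2, 72.0]
eef_rot: [-3.14, -0.0, 0.686]
wrist_force: [-2.8, 5.5, 0.2]
finger_gap: 57.7
finger_force: 38.0
clock: 8.37
eef_pos: [621.8, 29.3, 72.0]
eef_rot: [-3.14, -0.001, 1.034]
wrist_force: [-2.1, 5.7, 1.1]
finger_gap: 57.4
finger_force: 38.0
[ 0.91713705  0.54836242 -0.64376882] [-2.08037794  5.7253169   1.09729559]
```

View pics/v5.png

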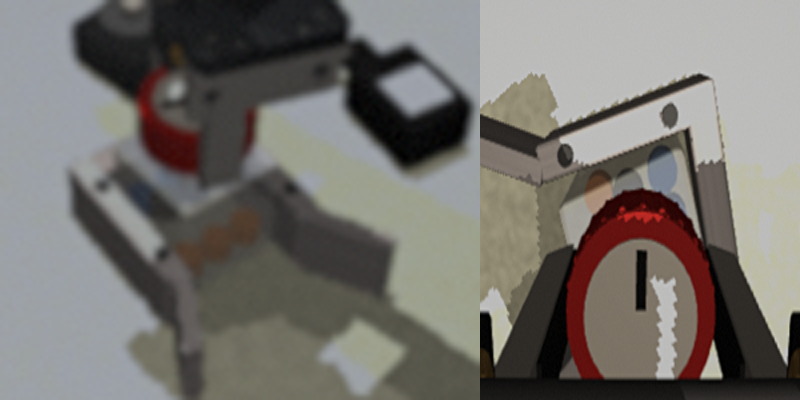

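The pointer stays straight up in the gripper view (641,280), so the cap has not slipped: it has turned about 1.31 rad, with the jar's play giving back at most about 0.07. I'll add 4°, then lift gently and watch the force.

```bash
python3 -m inch '[{"gripper":0,"dx":0,"dy":0,"dz":0,"wx":0,"wy":0,"wz":2},{"gripper":0,"dx":0,"dy":0,"dz":0,"wx":0,"wy":0,"wz":4},{"gripper":0,"dx":0,"dy":0,"dz":0,"wx":0,"wy":0,"wz":4},{"gripper":0,"dx":0,"dy":0,"dz":0,"wx":0,"wy":0,"wz":4},{"gripper":0,"dx":0,"dy":0,"dz":0,"wx":0,"wy":0,"wz":4}]'
python3 -m inch '[{"gripper":0,"dx":0,"dy":0,"dz":0.001,"wx":0,"wy":0,"wz":0},{"gripper":0,"dx":0,"dy":0,"dz":0.002,"wx":0,"wy":0,"wz":0},{"gripper":0,"dx":0,"dy":0,"dz":0.003,"wx":0,"wy":0,"wz":0},{"gripper":0,"dx":0,"dy":0,"dz":0.003,"wx":0,"wy":0,"wz":0},{"gripper":0,"dx":0,"dy":0,"dz":0.003,"wx":0,"wy":0,"wz":0}]'
python3 -c "
from cell import manip;s=manip.read_state();print(s['moment'],s['wrist_force'])"
```

```text
clock: 8.88
eef_pos: [621.7, 29.3, 72.1]
eef_rot: [-3.14, -0.001, 1.101]
wrist_force: [-3.7, 5.7, 2.0]
finger_gap: 57.7
finger_force: 38.0
clock: 9.3
eef_pos: [622.0, 28.5, 75.1]
eef_rot: [-3.141, 0.0, 1.101]
wrist_force: [-3.6, 3.6, -1.4]
finger_gap: 57.8
finger_force: 38.0
[ 0.52528451  0.47587379 -0.24199426] [-3.63448371  3.59129324 -1.4173728 ]
```

```bash
python3 -m inch '[{"gripper":0,"dx":0,"dy":0,"dz":0.001,"wx":0,"wy":0,"wz":0},{"gripper":0,"dx":0,"dy":0,"dz":0.002,"wx":0,"wy":0,"wz":0},{"gripper":0,"dx":0,"dy":0,"dz":0.003,"wx":0,"wy":0,"wz":0},{"gripper":0,"dx":0,"dy":0,"dz":0.004,"wx":0,"wy":0,"wz":0},{"gripper":0,"dx":0,"dy":0,"dz":0.004,"wx":0,"wy":0,"wz":0}]'
python3 -c "
from cell import manip;s=manip.read_state();print(s['moment'],s['wrist_force'])"
```

```text
clock: 9.72
eef_pos: [622.4, 28.4, 79.6]
eef_rot: [3.14, -0.0, 1.101]
wrist_force: [-1.3, 2.9, -0.2]
finger_gap: 57.4
finger_force: 38.0
[ 0.2997931   0.0733524  -0.01911469] [-1.29659472  2.86361345 -0.15792178]
```

Free: there is no weight on the wrist. I'll lift to about 50 mm in total (42.5 mm more).

```bash
python3 -m inch '[{"gripper":0,"dx":0,"dy":0,"dz":0.003,"wx":0,"wy":0,"wz":0},{"gripper":0,"dx":0,"dy":0,"dz":0.007,"wx":0,"wy":0,"wz":0},{"gripper":0,"dx":0,"dy":0,"dz":0.012,"wx":0,"wy":0,"wz":0},{"gripper":0,"dx":0,"dy":0,"dz":0.017,"wx":0,"wy":0,"wz":0},{"gripper":0,"dx":0,"dy":0,"dz":0.022,"wx":0,"wy":0,"wz":0}]'
python3 -m inch '[{"gripper":0,"dx":0,"dy":0,"dz":0.006,"wx":0,"wy":0,"wz":0},{"gripper":0,"dx":0,"dy":0,"dz":0.012,"wx":0,"wy":0,"wz":0},{"gripper":0,"dx":0,"dy":0,"dz":0.017,"wx":0,"wy":0,"wz":0},{"gripper":0,"dx":0,"dy":0,"dz":0.0205,"wx":0,"wy":0,"wz":0},{"gripper":0,"dx":0,"dy":0,"dz":0.0205,"wx":0,"wy":0,"wz":0}]'
python3 -m inch '[{"gripper":0,"dx":0,"dy":0,"dz":0,"wx":0,"wy":0,"wz":0},{"gripper":0,"dx":0,"dy":0,"dz":0,"wx":0,"wy":0,"wz":0},{"gripper":0,"dx":0,"dy":0,"dz":0,"wx":0,"wy":0,"wz":0},{"gripper":0,"dx":0,"dy":0,"dz":0,"wx":0,"wy":0,"wz":0},{"gripper":0,"dx":0,"dy":0,"dz":0,"wx":0,"wy":0,"wz":0}]'
python3 - <<'E'
from h import *
s=manip.read_state(); b=manip.camera('side'); a=manip.camera('wrist')
print(s['moment'],s['wrist_force'])
f=lambda i,r,w,h:cv2.resize(i[r[0]:r[1],r[2]:r[3]],(w,h),interpolation=cv2.INTER_CUBIC)
cv2.imwrite('pics/v6.png',np.hstack([f(b,(150,260,290,410),480,400),f(a,(100,300,200,440),320,400)]))
E
```

```text
clock: 10.13
eef_pos: [622.3, 28.3, 101.8]
eef_rot: [3.141, -0.0, 1.101]
wrist_force: [0.0, 0.4, -1.3]
finger_gap: 57.7
finger_force: 38.0
clock: 10.55
eef_pos: [622.4, 28.5, 122.4]
eef_rot: [3.14, -0.001, 1.101]
wrist_force: [1.0, -0.7, -0.6]
finger_gap: 57.4
finger_force: 38.0
clock: 10.97
eef_pos: [622.0, 28.5, 121.2]
eef_rot: [-3.141, 0.0, 1.101]
wrist_force: [0.2, 0.3, -0.5]
finger_gap: 57.3
finger_force: 38.0
[-0.01158324 -0.00714148  0.0152292 ] [ 0.18709245  0.34185373 -0.46921138]
```

View pics/v6.png

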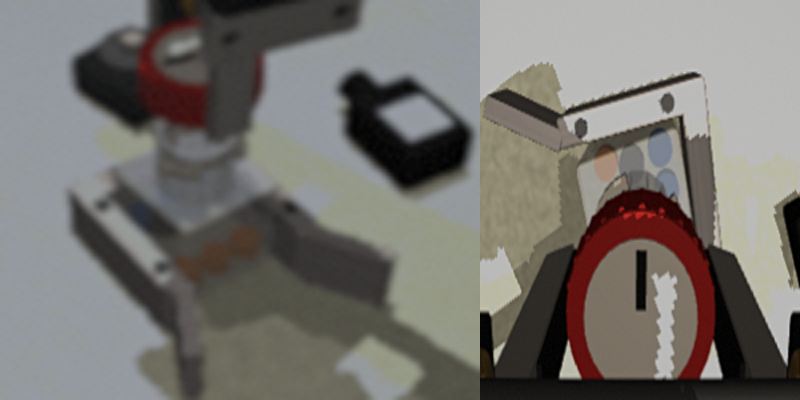

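The cap is held level, about 29 mm above the exposed neck, and the jar is standing home in the block. I'm handing it in.

```bash
python3 -c "
from cell import manip;print(manip.sign_off())"
```

```text
the job is handed in; nothing more can be done
None
```

The job is handed in: the jar stands home in the block with its thread undone, and the gripper holds the cap level about 29 mm above the mouth; the hand-in returned no verdict.

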